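# Size a ring on the stepped mandrel and file it

### The arm

A 7-joint arm with a two-finger parallel gripper is mounted at the origin on a cart in front of the work surface, level with it; the furniture and walls round the work are solid. World frame = base frame: x ahead of the robot, y to its left, z up, the work surface at z = 0. Lengths are in mm, angles in rad, forces in N, time in s.
With the tool pointing down it reaches from about 425 to 950 mm from the base axis. Payload 16.7 kg.
Tool frame: the origin (TCP) lies at the very end of the fingers, on their centre line; the grasp point (between the pads) lies 19 mm behind it (robot.grip_depth is the z of the grasp point in the tool frame, in mm); z points along the fingers, y is the line along which they close (so a half turn about z gives the same grasp; the last joint's range is limited). The gripper opens to 94 mm and grips with 3 to 60 N. Pads are 16 mm wide; open, the fingers measure 119 mm over their backs; the gripper's body (75 mm by 177 mm) begins 78 mm behind the grasp point.
Start: joints at [1.016, 0.426, 0.074, 1.606, -0.034, 1.111, -0.067], TCP at [265.805, -620.421, 205.467] pointing down, gripper open.
Joint ranges: [-2.85, 2.85], [-0.5, 2.14], [-1.23, 1.37], [0.21, 2.46], [-1.02, 4.16], [0.16, 2.05], [-2.73, 2.73]. Speed limits (rad/s): [1.89, 1.89, 2.39, 2.39, 3.01, 3.01, 3.01].

### API

Orientations are given as a rotation vector (axis times angle).
In Python, from station import robot gives the robot as it stands.
- The arm moves only by the tool send_rows, never from a script. Its argument "commands" is a list of rows, each a list of 5 numbers: the opening, from 0 (shut) to 1 (fully open), then the shift along the world's x, y, z in mm, then the turn about the world's z in degrees. In form: [[hand, x, y, z, twist], ...]. A call has 1 to 20 rows; each row is the pose to reach, as a shift and turn from the pose commanded when the call began; what a row does not reach only later rows make up. A row lasts 1/10 s, in which the tool goes at most 50 mm and 8.59 degrees, less where a joint would pass 70% of its speed; a pose out of reach is approached as far as the arm can. A call with a gripper value outside its range is refused whole. The fingers move at their own pace and stop on an object; "force" is the grip in N (left out, the last holds). Time passes only in rows, so rows that repeat a pose let the fingers close. It gives the time, the measured TCP pose, the force, the opening and the grip force at its end, in the units of the state.
- robot.read_state(): the state, without advancing time (a new reading comes with each control period).
- robot.camera(name): name is "scene" or "top"; returns a dict with "image" (480x640x3 uint8, blue, green, red), "fx", "fy", "cx", "cy" (pixels), "R" (3x3) and "t" (3): a world point X has camera coordinates R X + t. Camera axes: x right, y down, z forward; pixel columns grow to the right and rows downward; lengths in mm; the calibration is good to about 2 mm. A picture is of the moment at which its call begins. There is no depth.
- robot.close_job(): hands the job in; it is judged then, once.
Trained networks look in a picture, given as the dict that the camera call returned (one of the last four; its "shot" number tells which), for a name from the list of things; names that differ only in an ending like _2 or _b are one class to them, and where a whole thing is asked for, a point or a joint stands for the part that bears it (a point fixed in the world has none). Each returns a list of dicts, best first, with "p" (0 to 1); they miss things now and then, are a little off and sometimes report something else, mostly with a low value. They report only what shows in the picture. A call takes as long as a camera call. They do not tell look-alikes from the thing itself.
- robot.search_frame(picture, thing): "extent" ([left, top, right, bottom] in pixels, round what is visible of it).
The state is a dict: "time": time; "joints": joint angles; "dq": joint speeds; "joint_efforts": joint torques, N m; "ee_pos": TCP position; "orientation": TCP orientation; "force": force on the tool from outside, world axes, zero at the start; "wrist_torque": the same for the moment, N m; "width": opening from 0.0 (shut) to 1.0 (fully open); "gripper_force": force on a finger pad.
Only numpy, scipy, OpenCV 4.12 (cv2) and the standard library are available. Lean on these libraries where they do the work, as an engineer would, in place of code of your own. Each camera call takes 0.05 s, during which the arm holds its last target. There are 200 camera calls.

### The job

Take the ring that stands on the orange spot of the plywood board and slide it down over the spring-mounted stepped mandrel until it stops on one of the coloured steps; press it home gently with about 7 N for half a second, never with more than 15 N, downward or sideways. Read the colour of the step the ring rests on, lift the ring off and leave it lying flat in the dish of that colour. Leave the other two rings where they are.

Things in the scene. Friction and masses are not known exactly. Their poses are not given: they have to be found in the camera images.
- ring_1: grey metal ring (short collar), outside diameter 40 mm, height 26 mm, 0.1 to 0.2 kg, standing on one flat end. The three rings are alike outside; the bores are 14, 18 and 22 mm, one of each, and which ring has which is not known beforehand. Origin: centre of the underside; z along the bore, up.
- ring_2: grey metal ring (short collar), outside diameter 40 mm, height 26 mm, 0.1 to 0.2 kg, standing on one flat end. The three rings are alike outside; the bores are 14, 18 and 22 mm, one of each, and which ring has which is not known beforehand. Origin: centre of the underside; z along the bore, up.
- ring_3: grey metal ring (short collar), outside diameter 40 mm, height 26 mm, 0.1 to 0.2 kg, standing on one flat end. The three rings are alike outside; the bores are 14, 18 and 22 mm, one of each, and which ring has which is not known beforehand. Origin: centre of the underside; z along the bore, up.
- next_spot (a point): centre of the orange disc (58 mm) on the upper face of a fixed plywood board (240 x 64 x 8 mm, upper face 8 mm above the table); the ring to be sized stands here. The two other rings stand on grey discs 78 mm and 156 mm from it along this point's +x axis (the length of the board).
- gauge_base: round grey foot, fixed to the table, 90 mm diameter, boss 52 mm in diameter up to 25 mm, with a brass collar and the upright stepped mandrel on its axis. Origin: centre of its underside on the table; z up. The collar sets the mandrel's height: all mandrel heights given here are for its middle setting and may be up to 7.5 mm more or less, which no pose reading shows.
- mandrel_tip (a point): tip of the mandrel in the middle setting, on the axis, 124 mm above the table (really 116 to 132). The mandrel is bare steel at the top, 12 mm diameter, its last 8 mm tapering to 6 mm. It stands on a spring: pressed, it starts to sink at about 2.5 N, then 3 N per mm (7 N: 1.5 mm), hard stop at 6 mm.
- step_red (a point): on the axis, level with the upper edge of the red step in the middle setting (24 mm diameter, edge 62 mm above the table, really 54 to 70); the step's top 2 mm are a red 45 degree shoulder. The 22 mm bore passes the yellow step above with 1 mm play all round and stops here, its underside 0.5 to 2 mm below this edge.
- step_yellow (a point): the same for the yellow step above the red one (20 mm diameter, edge 82 mm above the table, really 74 to 90): the 18 mm bore stops here.
- step_blue (a point): the same for the blue step above the yellow one (16 mm diameter, edge 102 mm above the table, really 94 to 110): the 14 mm bore stops here.
- dish_red: round red dish fixed to the table, 90 mm outside diameter, rim 6 mm high and 3 mm thick, inner floor 3 mm above its underside. Origin: centre of the underside.
- dish_yellow: round yellow dish fixed to the table, 90 mm outside diameter, rim 6 mm high and 3 mm thick, inner floor 3 mm above its underside. Origin: centre of the underside.
- dish_blue: round blue dish fixed to the table, 90 mm outside diameter, rim 6 mm high and 3 mm thick, inner floor 3 mm above its underside. Origin: centre of the underside.
There are look-alikes about, which are no part of the job. What is shaped like the ring_2 but turquoise is not meant.

How it is judged (in metres and radians):
On the way:
1. the ring from the orange spot is down on its step of the mandrel, level and centred, and presses on it with 4.5 to 10.5 N for 0.3 s (((z of ring_1 in the frame of gauge_base below 0.0915 m and horizontal distance between ring_1 and gauge_base below 0.003 m and angle between the z axis of ring_1 and the z axis of gauge_base, either way round below 0.09 rad and contact force between ring_1 and gauge_base between 4.5 and 10.5 N and horizontal distance between each of ring_2, ring_3 and next_spot above 0.05 m) or (z of ring_2 in the frame of gauge_base below 0.1115 m and horizontal distance between ring_2 and gauge_base below 0.003 m and angle between the z axis of ring_2 and the z axis of gauge_base, either way round below 0.09 rad and contact force between ring_2 and gauge_base between 4.5 and 10.5 N and horizontal distance between each of ring_1, ring_3 and next_spot above 0.05 m) or (z of ring_3 in the frame of gauge_base below 0.0715 m and horizontal distance between ring_3 and gauge_base below 0.003 m and angle between the z axis of ring_3 and the z axis of gauge_base, either way round below 0.09 rad and contact force between ring_3 and gauge_base between 4.5 and 10.5 N and horizontal distance between each of ring_1, ring_2 and next_spot above 0.05 m))), for 0.3 s.
At the end, for the whole second after the job is handed in: The ring that stood on the orange spot lies flat (within 0.1 rad) and at rest on the floor of the dish that has the colour of the step it stops on (blue for bore 14, yellow for 18, red for 22 mm), its centre within 24 mm of the dish's; the two other rings are within 15 mm of where they stood (((horizontal distance between ring_1 and dish_yellow below 0.024 m and z of ring_1 in the frame of dish_yellow below 0.006 m and angle between ring_1's own z axis and vertical below 0.1 rad and linear speed of ring_1 below 0.02 m/s and horizontal distance between each of ring_2, ring_3 and next_spot above 0.05 m and distance of each of ring_2, ring_3 from where it was at the start of the episode below 0.015 m) or (horizontal distance between ring_2 and dish_blue below 0.024 m and z of ring_2 in the frame of dish_blue below 0.006 m and angle between ring_2's own z axis and vertical below 0.1 rad and linear speed of ring_2 below 0.02 m/s and horizontal distance between each of ring_1, ring_3 and next_spot above 0.05 m and distance of each of ring_1, ring_3 from where it was at the start of the episode below 0.015 m) or (horizontal distance between ring_3 and dish_red below 0.024 m and z of ring_3 in the frame of dish_red below 0.006 m and angle between ring_3's own z axis and vertical below 0.1 rad and linear speed of ring_3 below 0.02 m/s and horizontal distance between each of ring_1, ring_2 and next_spot above 0.05 m and distance of each of ring_1, ring_2 from where it was at the start of the episode below 0.015 m))); the robot touches nothing.
It fails at once if a ring is pressed or jammed against the mandrel with more than 17 N (contact force between any of ring_1, ring_2, ring_3 and gauge_base above 17 N).
It fails at once if a second ring is moved by more than 15 mm (distance of each of ring_1, ring_2 from where it was at the start of the episode above 0.015 m or distance of each of ring_1, ring_3 from where it was at the start of the episode above 0.015 m or distance of each of ring_2, ring_3 from where it was at the start of the episode above 0.015 m).
It also fails if it takes over 51 s, if anything falls off the work surface, if the arm or the gripper's body presses on something with over 40 N, if the wrist force passes 120 N, or if a joint passes its speed limit or range.

## Working session

There is one attempt and no reset: what is moved stays moved. The work goes in short steps, Python scripts to look and compute and a tool call to move; the robot and the scene stay as the last step left them, time stands still between calls to the robot, and variables do not carry over. Pictures are saved under pics/ and viewed, at most 10 in all, crops included, and the job is handed in when it is done.

Besides the shell and the picture viewer there is one more tool, called after ">>>" by a JSON object that holds its "fn" and its "kwargs". send_rows: Moves the arm, as the interface text tells. Its arguments: {"type":"object","properties":{"commands":{"type":"array","items":{"type":"array","items":{"type":"number"}}},"force":{"type":"number"}},"required":["commands"]}

```bash
mkdir -p pics
python3 - <<'E'
from station import robot
import cv2
s=robot.read_state(); print(s)
for n in("scene","top"):
    p=robot.camera(n); cv2.imwrite(f"pics/{n}0.png",p["image"])
    print(n,p["fx"],p["fy"],p["cx"],p["cy"],p["R"],p["t"])
    for th in("ring_1","next_spot","gauge_base","mandrel_tip","dish_red","dish_yellow","dish_blue"):
        try: print(th,[(round(d["p"],2),[round(float(v),1) for v in d["extent"]]) for d in robot.search_frame(p,th)][:6])
        except Exception as e: print(th,e)
E
```

```text
{'time': 0.0, 'joints': array([ 1.016485  ,  0.42672906,  0.07380369,  1.60660343, -0.03409622,
        1.11079655, -0.06709313]), 'dq': array([ 1.83559071e-04, -6.36907646e-05,  2.10553414e-03, -1.84074433e-03,
       -9.22523455e-04, -4.55101853e-04,  8.31073752e-04]), 'joint_efforts': array([ 8.18866811e-04, -9.35790181e+01,  3.66773956e+00, -4.54179347e+01,
       -4.87225677e-02,  2.01793865e-02,  5.22680693e-05]), 'ee_pos': array([ 265.67083561, -620.04175939,  204.77774313]), 'orientation': array([-3.07624405e+00, -6.31325815e-01,  5.23282414e-04]), 'force': array([-0.34096219, -0.47826586, -0.47898521]), 'wrist_torque': array([-0.00570535,  0.02435238, -0.00063422]), 'gripper_force': 0.0, 'width': 0.9997302910481761}
scene 502.4756524848529 502.4756524848529 314.3882023282724 234.87111602795548 [[-0.46569404 -0.88493853  0.00358634]
 [-0.68207378  0.35634962 -0.63858461]
 [ 0.56383013 -0.29983119 -0.76954327]] [247.47876997 404.23449648 729.48335566]
ring_1 [(0.83, [401.9, 167.7, 423.3, 191.1]), (0.66, [374.5, 205.1, 393.0, 226.4]), (0.54, [436.2, 218.0, 455.0, 237.3]), (0.51
[... 523 characters left out ...]
[ 0.01570594 -0.99984471  0.00799299]
 [-0.9905037  -0.01665021 -0.13647416]
 [ 0.13658605 -0.00577363 -0.99061139]] [-3.19534789e-01  5.18666379e+02  1.10987460e+03]
ring_1 [(0.79, [448.4, 200.2, 467.6, 215.5]), (0.79, [439.2, 264.0, 459.0, 284.1]), (0.78, [399.6, 221.8, 416.5, 240.2]), (0.72, [446.0, 231.4, 463.7, 249.4]), (0.21, [243.6, 195.1, 285.3, 236.1])]
next_spot [(0.87, [431.5, 189.9, 471.3, 296.7])]
gauge_base [(0.82, [330.2, 237.2, 371.7, 282.4])]
mandrel_tip [(0.76, [332.3, 241.2, 372.6, 279.7])]
dish_red [(0.74, [168.0, 205.3, 209.2, 245.0]), (0.72, [445.7, 230.8, 460.8, 250.5])]
dish_yellow [(0.92, [222.7, 256.3, 261.3, 298.9])]
dish_blue [(0.66, [244.3, 194.3, 285.3, 232.6])]
```

Run:
```python
import cv2,numpy as np
a=cv2.imread("pics/scene0.png")[140:380,110:490]; b=cv2.imread("pics/top0.png")[170:320,150:490]
a=cv2.resize(a,(790,499),interpolation=cv2.INTER_CUBIC);b=cv2.resize(b,None,fx=2.33,fy=2.33,interpolation=cv2.INTER_CUBIC)
cv2.imwrite("pics/s1.png",a);cv2.imwrite("pics/t1.png",b)
```

```text
(no output)
```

View pics/s1.png

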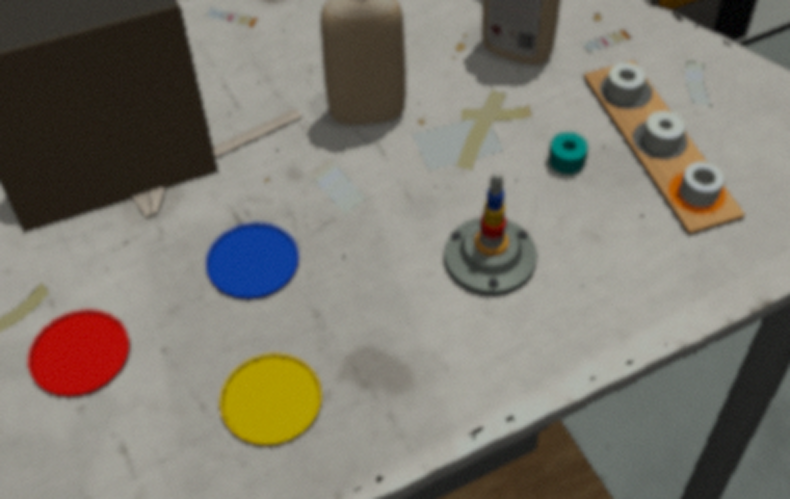

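View pics/t1.png

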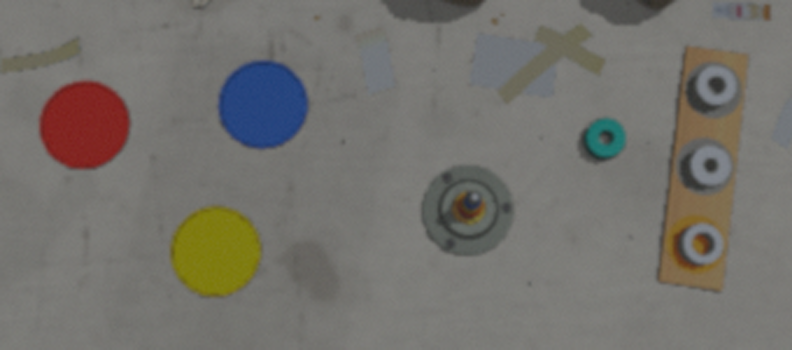

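The pictures show the board at right with three rings. The ring on the orange spot is at about (449,228) in scene and (451,274) in top. The turquoise look-alike is left of the board, the mandrel is at about (347,255) and (351,259), and the dishes are at left. Next I rectify each view at known heights to get positions.

```bash
cat > h.py <<'E'
import numpy as np,cv2
from station import robot
def proj(p,X):
    c=np.asarray(X,float)@np.array(p["R"]).T+np.array(p["t"]); return np.stack([p["fx"]*c[...,0]/c[...,2]+p["cx"],p["fy"]*c[...,1]/c[...,2]+p["cy"]],-1)
def unproj(p,uv,z):
    R=np.array(p["R"]);C=-R.T@np.array(p["t"]);d=R.T@np.array([(uv[0]-p["cx"])/p["fx"],(uv[1]-p["cy"])/p["fy"],1]);return (C+d*(z-C[2])/d[2])[:2]
def rect(p,cx,cy,z,half=60,s=4):
    """image of plane z round (cx,cy): rows = -x, cols = -y (as seen from top), s px per mm"""
    g=np.arange(-half*s,half*s+1)/s
    X=np.stack(np.broadcast_arrays(cx-g[:,None],cy-g[None,:],float(z)),-1)
    m=proj(p,X).astype(np.float32)
    return cv2.remap(p["image"],m[...,0],m[...,1],cv2.INTER_CUBIC)
def tri(ps,uvs):
    A=[];b=[]
    for p,uv in zip(ps,uvs):
        R=np.array(p["R"]);C=-R.T@np.array(p["t"]);d=R.T@np.array([(uv[0]-p["cx"])/p["fx"],(uv[1]-p["cy"])/p["fy"],1]);d/=np.linalg.norm(d)
        M=np.eye(3)-np.outer(d,d);A.append(M);b.append(M@C)
    return np.linalg.lstsq(np.vstack(A),np.hstack(b),rcond=None)[0]
E
python3 - <<'E'
from h import *
S=robot.camera("scene");T=robot.camera("top")
ms=lambda p,e:((e[0]+e[2])/2,(e[1]+e[3])/2)
# dishes by colour
for name,(lo,hi) in {"red":((170,120),(180,0)),"yellow":((22,35),0),"blue":((100,125),0)}.items():
    for p in(S,T):
        H=cv2.cvtColor(p["image"],cv2.COLOR_BGR2HSV)
        r=(lo[0] if isinstance(lo,tuple) else lo, lo[1])
        h=H[...,0].astype(int); s=H[...,1]
        m=((h<8)|(h>172)) if name=="red" else (h>=lo if False else (h>(20 if name=="yellow" else 100)))&(h<(35 if name=="yellow" else 128))
        m=(m&(s>140)&(H[...,2]>50)).astype(np.uint8)
        n,l,st,c=cv2.connectedComponentsWithStats(m); o=np.argsort(-st[1:,4])[:2]+1
        print(name,[(st[k].tolist(),unproj(p,c[k],5).round(1)) for k in o])
g={"scene":(346.8,266),"top":(350.7,259.5)}
print("ring",unproj(S,(447,226),34),unproj(T,(450.5,274),34))
print("gauge",unproj(T,(350.7,260),5))
rc=unproj(T,(450.5,274),34);gc=unproj(T,(350.7,260),8)
rows=[]
for p in(S,T):
    rows.append(np.hstack([rect(p,*rc,34,45,4)[:361,:361],rect(p,*gc,25,45,4)[:361,:361]]))
im=np.vstack(rows)
for k in(0,1):
    for j in(0,1):
        o=(180+361*k,180+361*j); cv2.drawMarker(im,o,(0,255,0),0,20,1); cv2.circle(im,o,80 if k==0 else 104,(0,255,0),1)
cv2.imwrite("pics/r2.png",cv2.resize(im,(600,600)))
print(rc,gc)
E
```

```text
red [([124, 289, 48, 42, 1529], array([559.7, 338. ])), ([18, 145, 7, 21, 77], array([1132.8,  487.5]))]
red [([168, 205, 37, 37, 1076], array([559.5, 338.7])), ([72, 124, 15, 13, 124], array([779.4, 603.8]))]
yellow [([216, 310, 49, 44, 1693], array([436.3, 202.9])), ([344, 240, 8, 7, 37], array([524. , -72.7]))]
yellow [([224, 259, 38, 38, 1136], array([435.9, 203.3])), ([438, 263, 13, 7, 18], array([ 471.8, -258.3]))]
blue [([210, 248, 43, 36, 1215], array([583.5, 161.4])), ([345, 234, 7, 6, 23], array([541.5, -84.9]))]
blue [([245, 197, 36, 36, 1046], array([583.2, 162. ])), ([22, 228, 15, 32, 48], array([506.7, 695.9]))]
ring [ 448.95658083 -265.44792805] [ 449.56255292 -266.76486407]
gauge [480.29026719 -44.45612412]
[ 449.56255292 -266.76486407] [479.98611308 -44.30375944]
```

View pics/r2.png

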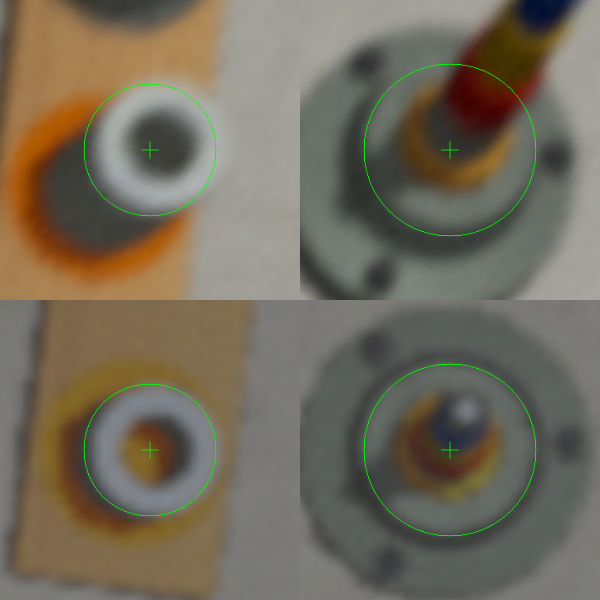

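```bash
cat >> h.py <<'E'
def circ(p,c,z,r,sign=None,search=6,s=4,arc=None):
    """best circle centre (world) of radius r mm at plane z near c; score= mean abs radial gradient"""
    im=cv2.GaussianBlur(rect(p,*c,z,int(r+search+8),s),(0,0),2).astype(float).mean(2)
    n=im.shape[0]//2; th=np.deg2rad(np.arange(0,360,4)) if arc is None else np.deg2rad(arc)
    best=[]
    q=np.arange(-search*s,search*s+1,1)
    U,V=np.meshgrid(q,q)
    acc=0
    f=lambda rr:cv2.remap(im.astype(np.float32),(n+U[...,None]+rr*np.cos(th)).reshape(-1,len(th)).astype(np.float32),(n+V[...,None]+rr*np.sin(th)).reshape(-1,len(th)).astype(np.float32),cv2.INTER_LINEAR)
    g=f(r*s+3)-f(r*s-3)
    sc=(np.clip(g*sign,-5,25) if sign else np.clip(abs(g),0,25)).mean(1); k=sc.argmax(); u,v=U.ravel()[k],V.ravel()[k]
    return np.array([c[0]-v/s,c[1]-u/s]).round(2),round(sc[k],2)
E
python3 - <<'E'
from h import *
S=robot.camera("scene");T=robot.camera("top")
rc=(449.5,-267);gc=(480,-44.4)
for p,n in((S,"S"),(T,"T")):
    print(n,"ring20",circ(p,rc,34,20,-1),[(r,circ(p,rc,34,r,None)) for r in(7,8,9,10,11,12)])
    print(" boss",circ(p,gc,25,26),"foot",[(z,circ(p,gc,z,45,1)) for z in(0,6,8,10,12)])
    print(" spot29",circ(p,rc,8,29))
    for c in((527,-275),(604,-282)): print(" other",circ(p,c,34,20,-1,12),[(r,circ(p,c,34,r)[1]) for r in(7,9,11)])
    for nme,c in(("red",(559.6,338.3)),("yel",(436,203)),("blu",(583.4,161.7))): print(nme,circ(p,c,6,45))
E
```

```text
S ring20 (array([ 451., -270.]), np.float32(14.08)) [(7, (array([ 453.25, -266.  ]), np.float32(15.0))), (8, (array([ 450. , -270.5]), np.float32(17.54))), (9, (array([ 451., -270.]), np.float32(22.49))), (10, (array([ 451. , -270.5]), np.float32(24.06))), (11, (array([ 451. , -270.5]), np.float32(23.41))), (12, (array([ 451. , -270.5]), np.float32(21.55)))]
 boss (array([482.25, -44.65]), np.float32(8.11)) foot [(0, (array([484. , -45.4]), np.float32(15.49))), (6, (array([480.75, -43.15]), np.float32(16.33))), (8, (array([479.5 , -42.65]), np.float32(16.61))), (10, (array([478.25, -41.9 ]), np.float32(16.81))), (12, (array([477.25, -41.15]), np.float32(17.04)))]
 spot29 (array([ 454.5 , -272.25]), np.float32(10.11))
 other (array([ 527.25, -278.75]), np.float32(13.71)) [(7, np.float32(22.67)), (9, np.float32(14.52)), (11, np.float32(12.61))]
 other (array([ 606.5, -285.5]), np.float32(12.44)) [(7, np.float32(20.66)), (9, np.float32(22.09)), (11, np.float32(14.77))]
red (array([559.6, 337.3]), np.float32(24.38))
yel (array([435.5, 203. ]), np.float32(16.67))
blu (array([582.65, 161.4
[... 458 characters left out ...]
rray([480.5 , -42.65]), np.float32(10.39))), (6, (array([480. , -42.4]), np.float32(10.76))), (8, (array([479.75, -42.4 ]), np.float32(10.85))), (10, (array([479.75, -42.4 ]), np.float32(10.93))), (12, (array([479.5, -42.4]), np.float32(11.01)))]
 spot29 (array([ 455.25, -265.5 ]), np.float32(5.69))
 other (array([ 525.25, -277.25]), np.float32(14.75)) [(7, np.float32(22.62)), (9, np.float32(12.17)), (11, np.float32(10.43))]
 other (array([ 604.75, -284.25]), np.float32(15.13)) [(7, np.float32(18.96)), (9, np.float32(21.26)), (11, np.float32(11.68))]
red (array([559.35, 337.8 ]), np.float32(16.76))
yel (array([435.5, 202.5]), np.float32(8.62))
blu (array([582.65, 161.7 ]), np.float32(12.84))
```

>>> {"fn": "send_rows", "kwargs": {"commands": [[1,40,35,0,-7],[1,85,70,0,-14],[1,130,105,-20,-21],[1,165,140,-60,-28.8],[1,184.4,150.9,-100,-28.8],[1,184.4,150.9,-130,-28.8],[1,184.4,150.9,-130,-28.8],[1,184.4,150.9,-130,-28.8],[1,184.4,150.9,-130,-28.8]], "force": 20}}

```text
time: 1.9
ee_pos: [449.8, -471.6, 77.6]
orientation: [3.136, -0.156, 0.002]
force: [-0.2, -0.4, 0.1]
width: 1.0
gripper_force: 0.0
```

>>> {"fn": "send_rows", "kwargs": {"commands": [[1,0,45,0,0],[1,0,90,0,0],[1,0,135,0,0],[1,0,175,0,0],[1,0,200,0,0],[1,0,200,0,0],[1,0,200,0,0],[1,0,200,0,0]]}}

```text
time: 2.7
ee_pos: [450.5, -271.5, 76.7]
orientation: [3.136, -0.157, 0.003]
force: [-0.1, -0.5, 0.2]
width: 0.999
gripper_force: 0.0
```

>>> {"fn": "send_rows", "kwargs": {"commands": [[1,0,1.5,-20,0],[1,0,1.5,-40,0],[1,0,1.5,-55,0],[1,0,1.5,-63,0],[1,0,1.5,-63,0],[1,0,1.5,-63,0]]}}

```text
time: 3.3
ee_pos: [450.4, -268.8, 12.9]
orientation: [3.137, -0.155, 0.001]
force: [-1.4, -0.4, 0.3]
width: 1.003
gripper_force: 0.0
```

Run:
```python
from h import *
for i in range(2): T=robot.camera("top"); s=robot.read_state(); print(s["ee_pos"],s["force"])
print(circ(T,(450,-269),34,20,-1))
im=T["image"][210:330,380:520]; cv2.imwrite("pics/g3.png",cv2.resize(im,None,fx=4,fy=4,interpolation=cv2.INTER_CUBIC))
```

```text
[ 450.55676442 -268.65197101   13.17760619] [-0.37625061 -0.43281253  0.30362132]
[ 450.63703385 -268.53377269   13.24051843] [ 0.39634067  1.07969668 -0.32101344]
(array([ 452.75, -273.75]), np.float32(1.83))
```

View pics/g3.png

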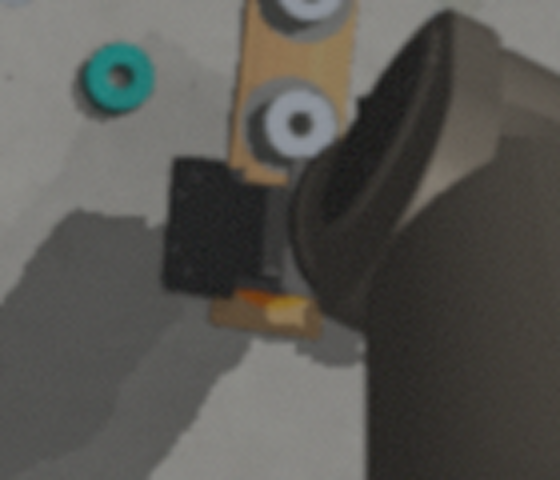

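The gripper stands over the orange spot, hides the ring from the top camera and clears the neighbouring ring at (301,122) in the crop. I close it now.

>>> {"fn": "send_rows", "kwargs": {"commands": [[0.3,0,0,0,0],[0.3,0,0,0,0],[0.3,0,0,0,0],[0.3,0,0,0,0],[0.3,0,0,0,0],[0.3,0,0,0,0],[0.3,0,0,0,0],[0.3,0,0,0,0]], "force": 25}}

```text
time: 4.2
ee_pos: [450.2, -268.1, 12.4]
orientation: [-3.138, 0.154, -0.0]
force: [-0.6, 1.1, -0.1]
width: 0.425
gripper_force: 25.0
```

>>> {"fn": "send_rows", "kwargs": {"commands": [[0.3,0,0,10,0],[0.3,0,0,40,0],[0.3,0,0,80,0],[0.3,0,0,120,0],[0.3,0,10,145,0],[0.3,5,45,147.5,0],[0.3,11,85,147.5,0],[0.3,17,125,147.5,0],[0.3,23,165,147.5,0],[0.3,28,200,147.5,0],[0.3,31,224,147.5,0],[0.3,31,224,147.5,0],[0.3,31,224,147.5,0],[0.3,31,224,147.5,0],[0.3,31,224,147.5,0]]}}

```text
time: 5.7
ee_pos: [481.0, -45.1, 160.1]
orientation: [3.137, -0.156, -0.0]
force: [-0.2, 0.7, -1.5]
width: 0.425
gripper_force: 25.0
```

Run:
```python
from h import *
for i in range(3): S=robot.camera("scene"); s=robot.read_state(); print(s["ee_pos"],s["force"])
T=robot.camera("top")
u=proj(S,[[481,-44,100],[481,-44,150]]);v=proj(T,[[481,-44,100],[481,-44,150]]);print(u,v)
a=S["image"][150:300,270:430];b=T["image"][180:330,270:430]
cv2.imwrite("pics/m4.png",cv2.resize(np.hstack([a,b]),None,fx=2.5,fy=2.5,interpolation=cv2.INTER_CUBIC))
```

```text
[481.04695366 -44.97086799 160.03827326] [ 0.89812087  0.51168383 -1.64978398]
[481.09035296 -44.81264305 160.01727321] [-0.24962981  0.57478182 -1.69251296]
[481.10611516 -44.65262515 159.98565164] [-0.47472687  0.80385731 -1.97027175]
[[348.05512616 233.05796071]
 [349.59724338 215.12320136]] [[352.81094707 255.16890255]
 [354.19440488 252.45683631]]
```

View pics/m4.png

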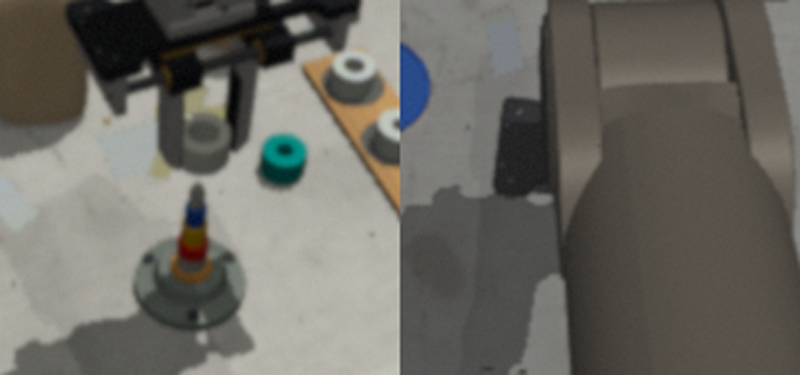

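The scene view shows the held ring at about (205,140) in the crop, just above the mandrel tip at (196,188), with nothing in the way. I measure the held ring against the boss in this same view.

Run:
```python
from h import *
S=robot.camera("scene"); s=robot.read_state(); print(s["ee_pos"],s["force"])
z=s["ee_pos"][2]-4.5+26
c=s["ee_pos"][:2]
print("z",z,"bore",circ(S,c,z,11),circ(S,c,z,10.5),circ(S,c,z,20))
print("boss",circ(S,(481,-44),25,26),circ(S,(481,-44),25,26,None,arc=np.arange(20,200,4)))
# mandrel axis line: midpoints of coloured pixels in scene, compare with projected axis at boss centre
H=cv2.cvtColor(S["image"],cv2.COLOR_BGR2HSV)
P=proj(S,[[482.25,-44.65,h] for h in(55,65,75,85,95,105)])
for q in P:
    r=int(round(q[1])); row=H[r,330:370,1].astype(float)-60; row=np.clip(row,0,None)
    print(r,"axis u %.1f"%q[0],"centroid %.1f"%(330+(row*np.arange(40)).sum()/row.sum()))
```

```text
[481.17187185 -44.36740089 159.98642484] [ 0.01131346 -0.00478652 -1.26514911]
z 181.486424843016 bore (array([481.92, -44.87]), np.float32(8.66)) (array([482.17, -45.12]), np.float32(8.53)) (array([482.67, -45.12]), np.float32(10.68))
boss (array([487., -50.]), np.float32(5.11)) (array([481. , -46.5]), np.float32(5.29))
247 axis u 346.7 centroid 346.7
244 axis u 347.0 centroid 346.8
241 axis u 347.3 centroid 346.9
238 axis u 347.6 centroid 347.5
234 axis u 347.9 centroid 347.8
231 axis u 348.2 centroid nan<stdin>:12: RuntimeWarning: invalid value encountered in scalar divide
```

>>> {"fn": "send_rows", "kwargs": {"commands": [[0.3,0.2,0.5,-3,0],[0.3,0.2,0.5,-8,0],[0.3,0.2,0.5,-13,0],[0.3,0.2,0.5,-18,0],[0.3,0.2,0.5,-23,0],[0.3,0.2,0.5,-28,0],[0.3,0.2,0.5,-33,0],[0.3,0.2,0.5,-38,0],[0.3,0.2,0.5,-42,0],[0.3,0.2,0.5,-42,0]]}}

```text
time: 6.95
ee_pos: [481.1, -43.5, 117.4]
orientation: [-3.138, 0.154, 0.001]
force: [-0.3, 0.4, -1.2]
width: 0.425
gripper_force: 25.0
```

>>> {"fn": "send_rows", "kwargs": {"commands": [[0.3,0,0,-3,0],[0.3,0,0,-6,0],[0.3,0,0,-9,0],[0.3,0,0,-12,0],[0.3,0,0,-15,0],[0.3,0,0,-18,0],[0.3,0,0,-21,0],[0.3,0,0,-21,0],[0.3,0,0,-21,0]]}}

```text
time: 7.85
ee_pos: [481.4, -43.5, 96.9]
orientation: [-3.138, 0.154, 0.0]
force: [0.5, 0.1, -1.1]
width: 0.423
gripper_force: 25.0
```

Run:
```python
from h import *
S=robot.camera("scene"); S["image"]=cv2.imread("pics/scene0.png")
g=np.arange(-14,14.1,.5); d=np.array([-.885,-.466]); d=np.array(S["R"])[0,:2]; d/=np.linalg.norm(d)
hs=np.arange(30,135,1.)
X=np.array([[[482.25+d[0]*a,-44.65+d[1]*a,h] for a in np.arange(-4,4.1,1)] for h in hs])
m=proj(S,X).astype(np.float32)
c=cv2.remap(S["image"],m[...,0],m[...,1],cv2.INTER_CUBIC).mean(1)
for h,v in zip(hs,c): 
    if h%2==0: print(int(h),v.astype(int))
```

```text
30 [39 42 52]
32 [33 34 56]
34 [25 27 60]
36 [16 17 61]
38 [ 7  9 62]
40 [ 3  4 64]
42 [ 1  2 66]
44 [ 1  3 70]
46 [ 1  6 76]
48 [ 2 14 84]
50 [ 4 23 86]
52 [ 3 31 83]
54 [ 1 39 75]
56 [ 0 43 70]
58 [ 1 48 67]
60 [ 2 49 67]
62 [ 1 48 65]
64 [ 0 48 66]
66 [ 0 52 70]
68 [ 2 57 76]
70 [ 8 62 81]
72 [17 61 78]
74 [25 55 69]
76 [36 43 50]
78 [43 32 31]
80 [47 25 18]
82 [49 20  7]
84 [48 19  4]
86 [50 19  5]
88 [53 21  6]
90 [58 24  8]
92 [64 27 10]
94 [70 32 17]
96 [70 38 26]
98 [66 43 34]
100 [61 49 43]
102 [56 52 49]
104 [53 53 51]
106 [55 57 55]
108 [57 60 59]
110 [57 62 60]
112 [58 63 62]
114 [62 67 65]
116 [67 72 70]
118 [73 77 77]
120 [87 93 92]
122 [107 114 113]
124 [123 131 131]
126 [138 146 147]
128 [147 155 156]
130 [151 158 160]
132 [154 161 163]
134 [154 162 164]
```

>>> {"fn": "send_rows", "kwargs": {"commands": [[0.3,0,0,-2,0],[0.3,0,0,-4,0],[0.3,0,0,-5,0],[0.3,0,0,-5,0]]}}

```text
time: 8.3
ee_pos: [481.3, -43.5, 91.8]
orientation: [-3.138, 0.154, 0.0]
force: [-1.1, -0.0, -1.8]
width: 0.422
gripper_force: 25.0
```

>>> {"fn": "send_rows", "kwargs": {"commands": [[0.3,0,0,-1,0],[0.3,0,0,-2,0],[0.3,0,0,-3,0],[0.3,0,0,-3,0]]}}

```text
time: 8.7
ee_pos: [481.3, -43.5, 88.8]
orientation: [-3.138, 0.154, 0.0]
force: [0.2, 0.3, -1.7]
width: 0.423
gripper_force: 25.0
```

>>> {"fn": "send_rows", "kwargs": {"commands": [[0.3,0,0,-1,0],[0.3,0,0,-2,0],[0.3,0,0,-3,0],[0.3,0,0,-3,0]]}}

```text
time: 9.1
ee_pos: [481.3, -43.5, 85.8]
orientation: [-3.138, 0.154, 0.0]
force: [-0.4, -0.8, -0.8]
width: 0.422
gripper_force: 25.0
```

>>> {"fn": "send_rows", "kwargs": {"commands": [[0.3,0,0,-1,0],[0.3,0,0,-2,0],[0.3,0,0,-3,0],[0.3,0,0,-3,0]]}}

```text
time: 9.5
ee_pos: [481.3, -43.5, 82.8]
orientation: [-3.138, 0.154, 0.0]
force: [-1.0, 0.4, -1.4]
width: 0.427
gripper_force: 25.0
```

>>> {"fn": "send_rows", "kwargs": {"commands": [[0.3,0,0,-2,0],[0.3,0,0,-4,0],[0.3,0,0,-6,0],[0.3,0,0,-6,0]]}}

```text
time: 9.9
ee_pos: [481.2, -43.5, 76.6]
orientation: [-3.138, 0.154, 0.001]
force: [0.8, 0.2, -2.3]
width: 0.422
gripper_force: 25.0
```

>>> {"fn": "send_rows", "kwargs": {"commands": [[0.3,0,0,-1,0],[0.3,0,0,-2,0],[0.3,0,0,-3,0],[0.3,0,0,-3,0]]}}

```text
time: 10.3
ee_pos: [481.3, -43.5, 73.8]
orientation: [-3.138, 0.154, 0.0]
force: [-0.3, -0.6, -1.6]
width: 0.423
gripper_force: 25.0
```

>>> {"fn": "send_rows", "kwargs": {"commands": [[0.3,0,0,-1,0],[0.3,0,0,-2,0],[0.3,0,0,-2,0]]}}

```text
time: 10.6
ee_pos: [481.3, -43.5, 71.9]
orientation: [-3.138, 0.154, 0.0]
force: [0.3, 0.2, -1.2]
width: 0.422
gripper_force: 25.0
```

>>> {"fn": "send_rows", "kwargs": {"commands": [[0.3,0,0,-1,0],[0.3,0,0,-2,0],[0.3,0,0,-2,0]]}}

```text
time: 10.9
ee_pos: [481.3, -43.5, 69.8]
orientation: [-3.138, 0.154, 0.0]
force: [-0.3, 0.5, -1.2]
width: 0.424
gripper_force: 25.0
```

>>> {"fn": "send_rows", "kwargs": {"commands": [[0.3,0,0,-0.5,0],[0.3,0,0,-1,0],[0.3,0,0,-1,0]]}}

```text
time: 11.2
ee_pos: [481.4, -43.5, 68.9]
orientation: [-3.138, 0.154, 0.0]
force: [-0.3, 0.5, -0.6]
width: 0.421
gripper_force: 25.0
```

>>> {"fn": "send_rows", "kwargs": {"commands": [[0.3,0,0,-0.5,0],[0.3,0,0,-1,0],[0.3,0,0,-1,0]]}}

```text
time: 11.5
ee_pos: [481.3, -43.5, 67.9]
orientation: [-3.138, 0.154, 0.0]
force: [0.5, 0.5, -2.2]
width: 0.43
gripper_force: 25.0
```

>>> {"fn": "send_rows", "kwargs": {"commands": [[0.3,0,0,-0.5,0],[0.3,0,0,-1,0],[0.3,0,0,-1,0]]}}

```text
time: 11.8
ee_pos: [481.3, -43.5, 66.9]
orientation: [-3.138, 0.154, 0.0]
force: [-0.1, -0.1, -2.0]
width: 0.425
gripper_force: 25.0
```

>>> {"fn": "send_rows", "kwargs": {"commands": [[0.3,0,0,-0.5,0],[0.3,0,0,-1,0],[0.3,0,0,-1,0]]}}

```text
time: 12.1
ee_pos: [481.4, -43.6, 65.9]
orientation: [-3.138, 0.154, -0.0]
force: [-0.5, -0.6, -0.7]
width: 0.423
gripper_force: 25.0
```

>>> {"fn": "send_rows", "kwargs": {"commands": [[0.3,0,0,-0.5,0],[0.3,0,0,-1,0],[0.3,0,0,-1,0]]}}

```text
time: 12.4
ee_pos: [481.5, -43.6, 65.0]
orientation: [3.138, -0.154, 0.0]
force: [-1.4, -1.4, 2.0]
width: 0.424
gripper_force: 25.0
```

>>> {"fn": "send_rows", "kwargs": {"commands": [[0.3,0,0,-0.6,0],[0.3,0,0,-0.6,0],[0.3,0,0,-0.6,0]]}}

```text
time: 12.7
ee_pos: [481.5, -43.6, 64.5]
orientation: [3.138, -0.154, 0.0]
force: [-1.3, -1.1, 3.5]
width: 0.425
gripper_force: 25.0
```

Run:
```python
from h import *
for i in range(5): S=robot.camera("scene"); s=robot.read_state(); print(s["ee_pos"].round(2),s["force"].round(1),s["wrist_torque"].round(2))
z=s["ee_pos"][2]-4.5+26
print(circ(S,s["ee_pos"][:2],z,11),circ(S,s["ee_pos"][:2],z,20))
cv2.imwrite("pics/c5.png",cv2.resize(S["image"][185:295,290:410],None,fx=5,fy=5,interpolation=cv2.INTER_CUBIC))
```

```text
[481.51 -43.58  64.47] [-1.2 -1.4  3.7] [-0.48  0.13 -0.03]
[481.51 -43.56  64.45] [-0.6 -1.7  4.4] [-0.49  0.04  0.02]
[481.48 -43.58  64.44] [-0.8 -2.4  4.4] [-0.46  0.14 -0.05]
[481.49 -43.58  64.43] [ 0.2 -1.2  4.4] [-0.52  0.17 -0.  ]
[481.45 -43.56  64.4 ] [-0.4 -1.   4.5] [-0.53  0.07  0.01]
(array([483.7 , -45.31]), np.float32(12.5)) (array([483.2 , -44.31]), np.float32(10.66))
```

View pics/c5.png

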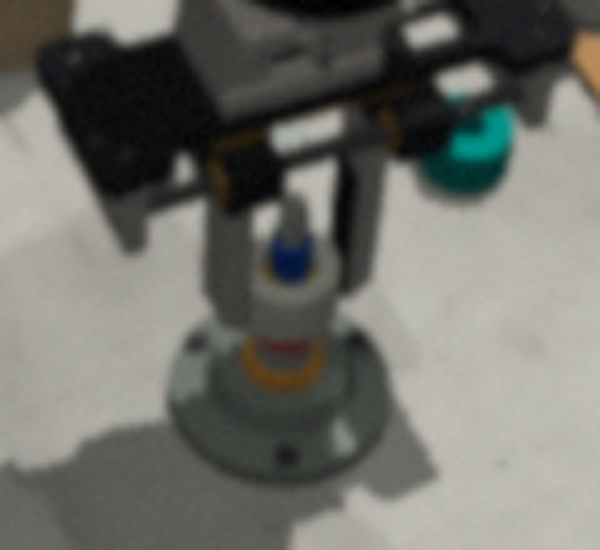

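The ring sits round the red step: the blue and yellow steps are inside the bore and red shows just below it at about (285,345) in the crop. A small side force remains in y, so I shift slightly that way and press to about 7 N.

>>> {"fn": "send_rows", "kwargs": {"commands": [[0.3,0,-0.3,-0.2,0],[0.3,0,-0.4,-0.4,0],[0.3,0,-0.4,-0.4,0],[0.3,0,-0.4,-0.4,0]]}}

```text
time: 13.35
ee_pos: [481.5, -43.8, 64.0]
orientation: [-3.138, 0.154, -0.0]
force: [-0.1, -0.3, 5.3]
width: 0.426
gripper_force: 25.0
```

Run:
```python
from h import *
for i in range(5): S=robot.camera("scene"); s=robot.read_state(); print(s["ee_pos"].round(2),s["force"].round(1),s["wrist_torque"].round(2))
```

```text
[481.46 -43.85  63.99] [-0.2 -0.6  5. ] [-0.22  0.06 -0.05]
[481.48 -43.85  64.01] [-0.8 -1.1  4.6] [-0.19  0.1  -0.02]
[481.45 -43.83  63.98] [-0.2 -0.1  4.6] [-0.26  0.12  0.02]
[481.5  -43.83  64.01] [ 0.7 -1.7  5. ] [-0.24  0.12 -0.04]
[481.51 -43.83  64.01] [-0.2 -1.1  4.7] [-0.21  0.11 -0.02]
```

>>> {"fn": "send_rows", "kwargs": {"commands": [[0.3,0,-0.2,-0.3,0],[0.3,0,-0.2,-0.3,0],[0.3,0,-0.2,-0.3,0],[0.3,0,-0.2,-0.3,0],[0.3,0,-0.2,-0.3,0],[0.3,0,-0.2,-0.3,0],[0.3,0,-0.2,-0.3,0]]}}

```text
time: 14.3
ee_pos: [481.5, -43.9, 63.7]
orientation: [-3.138, 0.154, -0.0]
force: [0.0, -0.5, 5.1]
width: 0.427
gripper_force: 25.0
```

Contact was about 6.5 N, held for over 0.5 s, and the step is red. Now I lift off.

>>> {"fn": "send_rows", "kwargs": {"commands": [[0.3,0,0.2,2,0],[0.3,0,0.2,7,0],[0.3,0,0.2,14,0],[0.3,0,0.2,22,0],[0.3,0,0.2,32,0],[0.3,0,0.2,42,0],[0.3,0,0.2,52,0],[0.3,0,0.2,64,0],[0.3,0,0.2,78,0],[0.3,0,0.2,92,0],[0.3,0,0.2,105,0],[0.3,0,0.2,105,0],[0.3,0,0.2,105,0]]}}

```text
time: 15.6
ee_pos: [481.4, -43.9, 168.7]
orientation: [-3.138, 0.154, -0.001]
force: [-0.6, -0.7, -2.3]
width: 0.422
gripper_force: 25.0
```

Run:
```python
from h import *
S=robot.camera("scene");T=robot.camera("top");print(unproj(S,(122,251),0),unproj(S,(213,222),0))
cv2.imwrite("pics/t6.png",T["image"])
```

```text
[724.66260585 345.84326095] [712.89077982 152.0853954 ]
```

View pics/t6.png

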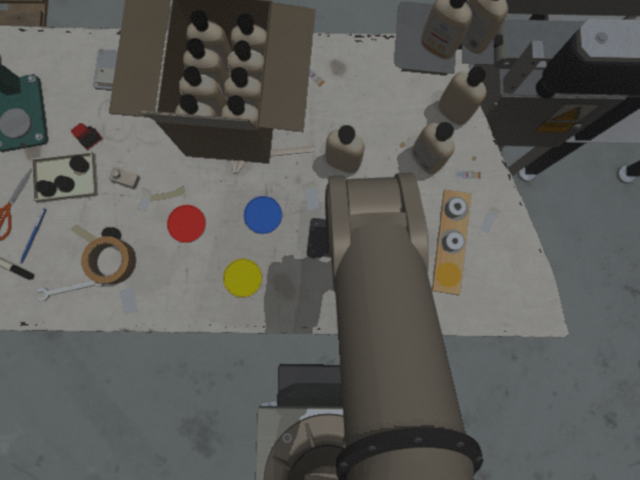

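Top view: the box stands beyond x≈713, so the red dish at (187,223) px is free to approach. I carry the ring there.

>>> {"fn": "send_rows", "kwargs": {"commands": [[0.3,4,15,0,0],[0.3,12,55,0,0],[0.3,20,95,0,0],[0.3,28,135,0,0],[0.3,36,175,0,0],[0.3,44,215,0,0],[0.3,52,255,0,0],[0.3,60,295,0,0],[0.3,68,335,-20,0],[0.3,76,370,-50,0],[0.3,78,381.5,-80,0],[0.3,78,381.5,-110,0],[0.3,78,381.5,-135,0],[0.3,78,381.5,-150,0],[0.3,78,381.5,-150,0],[0.3,78,381.5,-150,0],[0.3,78,381.5,-150,0]]}}

```text
time: 17.4
ee_pos: [560.2, 338.0, 20.1]
orientation: [-3.137, 0.154, -0.002]
force: [-1.7, 0.3, -2.0]
width: 0.42
gripper_force: 25.0
```

>>> {"fn": "send_rows", "kwargs": {"commands": [[0.3,0,0,-4,0],[0.3,0,0,-8,0],[0.3,0,0,-9,0],[0.3,0,0,-10,0],[0.3,0,0,-10,0],[0.3,0,0,-10,0]]}}

```text
time: 18.0
ee_pos: [559.4, 337.6, 8.7]
orientation: [-3.138, 0.154, -0.0]
force: [-0.3, 0.4, -1.0]
width: 0.423
gripper_force: 25.0
```

>>> {"fn": "send_rows", "kwargs": {"commands": [[0.3,0,0,-0.5,0],[0.3,0,0,-1,0],[0.3,0,0,-1,0]]}}

```text
time: 18.3
ee_pos: [559.4, 337.5, 7.6]
orientation: [3.138, -0.154, -0.0]
force: [0.0, 0.6, -1.5]
width: 0.421
gripper_force: 25.0
```

>>> {"fn": "send_rows", "kwargs": {"commands": [[0.3,0,0,-0.5,0],[0.3,0,0,-0.7,0],[0.3,0,0,-0.7,0]]}}

```text
time: 18.6
ee_pos: [559.4, 337.6, 7.5]
orientation: [-3.138, 0.154, -0.0]
force: [-2.5, -2.8, 7.4]
width: 0.425
gripper_force: 25.0
```

Contact with the dish floor. I open the gripper and rise.

>>> {"fn": "send_rows", "kwargs": {"commands": [[0.5,0,0,0.3,0],[0.6,0,0,0.3,0],[0.6,0,0,0.3,0],[0.6,0,0,0.3,0],[0.6,0,0,0.3,0],[0.6,0,0,10,0],[0.6,0,0,30,0],[0.6,0,0,70,0],[0.6,0,0,110,0],[0.6,0,-40,150,0],[0.6,-30,-80,170,0],[0.6,-60,-120,170,0],[0.6,-70,-160,170,0],[0.6,-70,-200,170,0],[0.6,-70,-240,170,0],[0.6,-70,-240,170,0],[0.6,-70,-240,170,0]]}}

```text
time: 20.3
ee_pos: [489.6, 97.1, 177.8]
orientation: [-3.137, 0.156, -0.002]
force: [0.8, 0.4, 0.4]
width: 0.6
gripper_force: 0.0
```

Run:
```python
from h import *
S=robot.camera("scene");T=robot.camera("top");print(robot.read_state()["width"])
for p in(S,T): print(circ(p,(559.5,337.6),29,20,1),circ(p,(559.5,337.6),29,11))
c=lambda p:cv2.resize(rect(p,559.5,337.6,15,60,3),(350,350))
cv2.imwrite("pics/d7.png",np.hstack([c(S),c(T)]))
for p in(S,T): print([circ(p,q,34,20,-1) for q in((527,-278),(605,-285))])
```

```text
0.5996382770172577
(array([565.5, 343.6]), np.float32(7.0)) (array([560.75, 337.85]), np.float32(25.0))
(array([553.5, 331.6]), np.float32(2.31)) (array([559. , 338.1]), np.float32(22.17))
[(array([ 527.  , -278.25]), np.float32(14.94)), (array([ 606.25, -285.25]), np.float32(13.63))]
[(array([ 525.25, -277.  ]), np.float32(15.32)), (array([ 604.75, -284.25]), np.float32(16.06))]
```

View pics/d7.png

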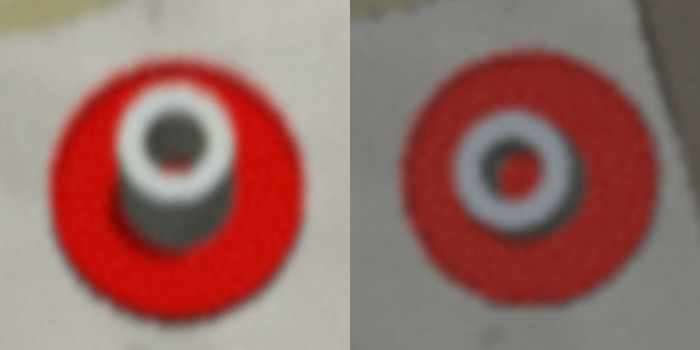

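The ring lies flat and within about 1 mm of the red dish's centre, and the other two rings have not moved.

```bash
python3 -c "
from station import robot
print(robot.close_job())"
```

```text
the job is handed in; nothing more can be done
None
```

Done: the ring from the orange spot (22 mm bore) stopped on the red step, was pressed there with about 6.5 N, now lies flat in the red dish, and the job is handed in.

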